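Weigh the gold bangle under the draught shield

TASK

Weigh the gold bangle: lay it flat and centred on the pan of the carat balance, gently, because the load cell under the pan is delicate, and let go of it. Then swing the clear draught shield down over it and press the shield's front past its catch until it is fully shut. Leave the silver bangle, the pliers and the bottle where they are.

Things in the scene. Friction and masses are not known exactly. Their poses are not given: they have to be found in the camera images.
- balance: Pale grey carat balance, 217 x 170 mm, fixed on a marble slab 250 x 200 x 22 mm. Origin: centre of the slab's underside, on the bench. +x points from the sloping keypad (front) to the shield's hinge (rear), z up. The deck round the pan is 75 mm above the bench. A black catch block stands at the middle of the deck's front edge (x -69 to -49, y -24 to 24, top 95 mm high).
- pan: Round steel weighing pan, 100 mm across, 3 mm thick, fixed. Origin: centre of its top face, 90 mm above the bench, at x = 15 mm of the balance; axes as the balance. Over 40 N on it, or a bangle landing at over 0.5 m/s (a drop of over 12 mm), would harm the load cell.
- shield (a joint): Angle (rad) of the clear draught shield: 0 fully shut, 1.57 upright, 1.85 leaning back on its stop; starts at 1.62 to 1.83. A stiff hinge: it stays at any angle and takes about 1 N at the tab to swing. From about 0.08 rad down, its nose rides on the sprung roller of the catch: about 8 N down at the tab pushes it past, then it snaps to 0 and stays. Short of that it stays ajar.
- shield_tab (a point): Middle of the upper face of the blue finger tab, at the middle of the shield's front top edge: 56 mm wide (y), stands out 24 mm in front, 10 mm thick, flush with the shield's top. Shut, it lies 145 mm in front of the hinge axis and 48 mm above it, 127 mm above the bench. Axes turn with the shield (the balance's when shut); open, the tab is uppermost and its upper face (+z) looks to the rear.
- shield_hinge (a point): Middle of the shield's hinge axis (along the balance's y), at x = 83 mm of the balance, 79 mm above the bench. The shield is a clear box with dark edges, open below: 133 mm from the hinge to its front face, 140 mm wide, flat top 48 mm above the hinge axis when shut, panes 4 mm thick. It swings up and to the rear. Shut, it leaves 33 mm of height above the pan.
- gold_bangle_center (a point): Centre, half-way up, of the gold-coloured bangle: a plain ring of outer diameter 70 mm, inner diameter 54 mm (wall 8 mm), 16 mm high, about 90 g. It starts flat on a brown leather mat 4 mm thick (its centre is 12 mm above the bench). z is the ring's axis.
- silver_bangle_center (a point): Centre of the silver-coloured bangle, the same size as the gold one, on the same mat with its centre 120 to 145 mm away. It stays where it is.
- mat: Brown leather mat, 150 (x) x 250 (y) x 4 mm, fixed to the bench, under both bangles. Origin: centre of its underside.
- pliers: Pliers with red handles, 170 mm long along their own x, 60 mm wide, 11 mm high, lying on the bench beyond the mat. Origin near the middle of the underside. They stay where they are.
- bottle: White bottle with a blue cap, 56 mm across, 130 mm high, standing on the bench. Origin: centre of its underside. It stays where it is.
Not all that is in view belongs to the job. Of the things like the part that bears gold_bangle_center, leave any that is black, orange or turquoise; of the rest the smaller one is meant.

How it is judged:
On the way, in this order (a step that is already met when the one before it is completed fails the run):
1. the gold bangle lies flat on the pan, centred, let go, with the shield still open (horizontal distance between gold_bangle_center and pan below 0.015 m and z of gold_bangle_center in the frame of pan between 0.005 and 0.011 m and angle between gold_bangle_center's own z axis and vertical below 0.1 rad and contact force between the fingers and gold_bangle below 0.1 N and value of joint shield above 0.7 rad), for 0.2 s.
2. the shield has been pressed past its catch and is fully shut (value of joint shield below 0.02 rad), for 0.1 s.
At the end, for the whole second after the job is handed in: The shield is fully shut past its catch (within 0.02 rad of 0) and the gold bangle lies flat (within 0.1 rad) on the pan, its centre within 15 mm of the pan's centre (value of joint shield below 0.02 rad and horizontal distance between gold_bangle_center and pan below 0.015 m and z of gold_bangle_center in the frame of pan between 0.005 and 0.011 m and angle between gold_bangle_center's own z axis and vertical below 0.1 rad); the robot touches nothing.
It fails at once if the pan is loaded with more than 40 N (contact force between pan and anything else above 40 N).
It fails at once if the gold bangle is dropped or slapped down onto the pan (over the pan and within 42 mm of resting on it, faster than 0.5 m/s) (horizontal distance between gold_bangle_center and pan below 0.06 m and z of gold_bangle_center in the frame of pan below 0.05 m and linear speed of gold_bangle above 0.5 m/s).
It fails at once if the silver bangle is moved more than 15 mm (distance of silver_bangle_center from where it was at the start of the episode above 0.015 m).
It fails at once if the pliers are moved more than 15 mm (distance of pliers from where it was at the start of the episode above 0.015 m).
It fails at once if the bottle is moved more than 15 mm or tipped (distance of bottle from where it was at the start of the episode above 0.015 m or angle between bottle's own z axis and vertical above 0.3 rad).
It also fails if it takes over 67 s, if anything falls off the work surface, if the arm or the gripper's body presses on something with over 40 N, if the wrist force passes 120 N, or if a joint passes its speed limit or range.

ROBOT

A 6-joint arm with a two-finger parallel gripper is mounted at the origin on the work surface. World frame = base frame: x ahead of the robot, y to its left, z up, the work surface at z = 0. Lengths are in m, angles in rad, forces in N, time in s.
With the tool pointing down it reaches from about 0.35 to 0.975 m from the base axis. Payload 4.9 kg.
Tool frame: the origin (TCP) lies at the very end of the fingers, on their centre line; the grasp point (between the pads) lies 19 mm behind it (pinch_z is the distance from the TCP to the grasp point, in m); z points along the fingers, y is the line along which they close (so a half turn about z gives the same grasp; the last joint's range is limited). The gripper opens to 85 mm and grips with 20 to 120 N. Pads are 22 mm wide; open, the fingers measure 114 mm over their backs; the gripper's body (76 mm by 85 mm) begins 54 mm behind the grasp point. The pads swing forward as they close: fully open they stand 13 mm farther back than shut.
Start: joints at [1.211, 0.053, 1.613, -0, 1.476, -0.119], TCP at [0.149, 0.607, 0.231] pointing down, gripper open.
Joint ranges: [-3.01, 3.01], [-1.01, 2.22], [0.06, 2.58], [-1.02, 4.17], [0.09, 2.62], [-3.14, 3.14]. Speed limits (rad/s): [2.57, 2.57, 3.14, 3.14, 3.14, 3.14].

INTERFACE

Orientations are given as a unit quaternion [w, x, y, z].
In Python, from plant import * gives the robot as it stands. The module is installed in compiled form; this text tells all that it offers.
- The arm moves only by the tool play_rows, never from a script. Its arguments are lists of equal length, an entry for each row: "linear": the shift along the world's x, y, z in m, a list of three; "turn": the turn about the world's z in degrees. A call has 1 to 8 rows; each row shifts and turns the commanded pose from where the row before left it; what a row does not reach is not made up. A row lasts 1/8 s, in which the tool goes at most 62.5 mm and 10.7 degrees, less where a joint would pass 70% of its speed; a pose out of reach is approached as far as the arm can. A call is refused whole if a number of a shift passes 0.0625 or a number of a turn 10.7, either way. A call with a gripper value outside its range is refused whole. "hand" is the finger opening in m, from 0 to 0.0854, set as the call begins (left out, the last holds). The fingers move at their own pace and stop on an object; the grip force is fixed at half the most. Time passes only in rows, so rows that do not move let the fingers close. It gives the time, the measured TCP pose, the force, the opening and the grip force at its end, in the units of the state.
- state(): the state, without advancing time (a new reading comes with each control period).
- grab_frame(name): name is "scene" or "top"; returns the picture (420x560x3 uint8, red, green, blue); there is no depth.
- camera_info(name): a dict with "camera_matrix" (3x3 intrinsics, pixels), "distortion" ([k1, k2, p1, p2, k3] as OpenCV has them; the pictures are not rectified), "origin" and "attitude" of the camera in the world. Camera axes: x right, y down, z forward; pixel columns grow to the right and rows downward; lengths in m; the calibration is good to about 2 mm. A picture is of the moment at which its call begins. camera_info takes no time and is no camera call.
- job_done(): hands the job in; it is judged then, once.
Trained networks look in the newest picture that a camera, given by its name, has taken for a name from the list of things; names that differ only in an ending like _2 or _b are one class to them, and where a whole thing is asked for, a point or a joint stands for the part that bears it (a point fixed in the world has none). Each returns a list of dicts, best first, with "p" (0 to 1); they miss things now and then, are a little off and sometimes report something else, mostly with a low value. They report only what shows in the picture. A call takes as long as a camera call. They do not tell look-alikes from the thing itself.
- trace(camera, thing): "region" (420x560 bool, what is visible of it) and "location" ([column, row] in pixels, amid what is visible of it).
The state is a dict: "time": time; "joint_pos": joint angles; "joint_vel": joint speeds; "joint_efforts": joint torques, N m; "tool_pos": TCP position; "tool_rot": TCP orientation; "contact_force": force on the tool from outside, world axes, zero at the start; "ft_torque": the same for the moment, N m; "gripper_width": opening from 0.0 (shut) to 1.0 (fully open); "grasp_force": force on a finger pad.
Only numpy, scipy, OpenCV 4.12 (cv2) and the standard library are available. Lean on these libraries where they do the work, as an engineer would, in place of code of your own. Each camera call takes 0.05 s, during which the arm holds its last target. There are 200 camera calls.

## Working session

There is one attempt and no reset: what is moved stays moved. The work goes in short steps, Python scripts to look and compute and a tool call to move; the robot and the scene stay as the last step left them, time stands still between calls to the robot, and variables do not carry over. Pictures are saved under pics/ and viewed, at most 10 in all, crops included, and the job is handed in when it is done.

Besides the shell and the picture viewer there is one more tool, called after "Emit:" as a command line: name --pt "numbers of a row" for each row, then --argument value for the rest. play_rows: Moves the arm, as the interface text tells. Its arguments: {"type":"object","properties":{"linear":{"type":"array","items":{"type":"array","items":{"type":"number"}}},"turn":{"type":"array","items":{"type":"number"}},"hand":{"type":"number"}},"required":["linear","turn"]}

```bash
mkdir -p pics
cat > h.py <<'E'
from plant import *
import numpy as np, cv2
from scipy.spatial.transform import Rotation as R
def cam(n):
    c=camera_info(n); a=np.array(c["attitude"],float)
    M=a if a.shape==(3,3) else R.from_quat(a[[1,2,3,0]]).as_matrix()
    return np.array(c["camera_matrix"]),np.array(c["distortion"]),np.array(c["origin"]),M
def ray(n,px):
    K,D,o,M=cam(n); u=cv2.undistortPoints(np.array([[px]],float),K,D)[0,0]
    return o,M@np.array([u[0],u[1],1.])
def at_z(n,px,z):
    o,d=ray(n,px); return o+d*(z-o[2])/d[2]
def two(n1,p1,n2,p2):
    o1,d1=ray(n1,p1);o2,d2=ray(n2,p2)
    s=np.linalg.lstsq(np.c_[d1,-d2],o2-o1,rcond=None)[0]
    a=o1+s[0]*d1;b=o2+s[1]*d2; return (a+b)/2,np.linalg.norm(a-b)
def proj(n,P):
    K,D,o,M=cam(n); return cv2.projectPoints((np.atleast_2d(P)-o)@M,np.zeros(3),np.zeros(3),K,D)[0][:,0]
E
python3 - <<'E'
from h import *
for n in("scene","top"):
    cv2.imwrite(f"pics/{n}0.png",grab_frame(n)[...,::-1])
    c=camera_info(n);print(n,c)
    for t in("gold_bangle_center","silver_bangle_center","balance","pan","shield","shield_tab","pliers","bottle","mat"):
        for r in trace(n,t): 
            if r["p"]>.2: print(t,round(r["p"],2),np.round(r["location"]),r["region"].sum())
print(state())
E
```

```text
scene {'camera_matrix': array([[534.27531231,   0.        , 282.48667915],
       [  0.        , 534.27531231, 214.16554274],
       [  0.        ,   0.        ,   1.        ]]), 'distortion': array([-0.05166359,  0.        ,  0.        ,  0.        ,  0.        ]), 'origin': array([0.99485558, 0.39607187, 1.07062095]), 'attitude': array([-0.13278637,  0.43254652,  0.85717696, -0.24600598])}
gold_bangle_center 0.96 [234. 183.] 359
gold_bangle_center 0.89 [285. 225.] 367
gold_bangle_center 0.74 [230. 241.] 854
gold_bangle_center 0.74 [250. 108.] 235
gold_bangle_center 0.56 [131. 246.] 857
silver_bangle_center 0.67 [201. 159.] 438
balance 0.82 [353. 266.] 10053
balance 0.6 [336. 282.] 3265
pan 0.93 [353. 249.] 1293
pan 0.68 [224. 174.] 4149
pan 0.67 [195. 306.] 972
shield 0.98 [333. 284.] 3358
shield_tab 0.59 [334. 280.] 3288
pliers 0.82 [180. 217.] 667
bottle 0.55 [195. 306.] 984
bottle 0.46 [351. 263.] 9713
mat 0.6 [225. 175.] 4221
mat 0.38 [174. 220.] 722
top {'camera_matrix': array([[383.50296013,   0.        , 273.3640694 ],
       [  0.        , 383.50296013, 204.14873599],
     
[... 811 characters left out ...]
joint_pos': array([ 1.21098560e+00,  5.27050031e-02,  1.61290597e+00, -3.34426290e-05,
        1.47603026e+00, -1.18989140e-01]), 'joint_vel': array([ 0.00090917, -0.00067983, -0.0005516 , -0.00036961,  0.00114885,
        0.00169918]), 'joint_efforts': array([-7.37090322e-04, -3.93675756e+01, -3.70476937e+01, -1.37872457e-04,
        3.69705149e-04,  1.09532675e-05]), 'tool_pos': array([0.14905402, 0.60693434, 0.2312969 ]), 'tool_rot': array([ 1.04109988e-05,  1.20118464e-01,  9.92759565e-01, -2.75479698e-05]), 'contact_force': array([-0.30035676,  0.00199384, -0.08297781]), 'ft_torque': array([-0.03655825, -0.05494203, -0.00395492]), 'grasp_force': 0.0, 'gripper_width': 0.9991715888058373}
```

View pics/scene0.png

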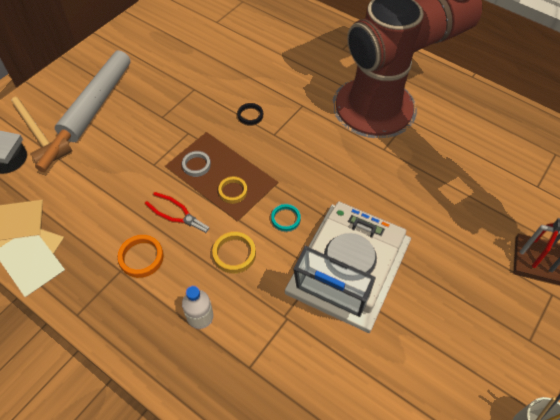

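View pics/top0.png

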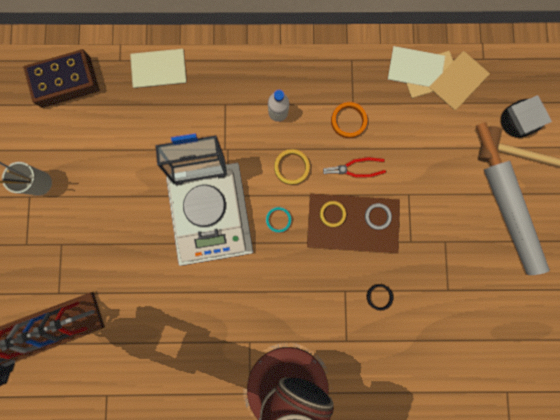

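The target gold bangle is the small yellow ring on the mat: top (333,213), scene (232,189). The large yellow ring is off the mat. The pan is at top (204,205) and scene (352,254), and the blue tab is at top (186,139) and scene (331,281).

Run:
```python
from h import *
fr={}
for n in("scene","top"): fr[n]=grab_frame(n)
def pick(n,t,near):
    rs=trace(n,t); return min(rs,key=lambda r:np.hypot(*(np.array(r["location"])-near)))["region"]
def cen(m):
    c=max(cv2.findContours(m.astype(np.uint8),0,2)[0],key=cv2.contourArea); return cv2.fitEllipse(cv2.convexHull(c))
# color-based ring masks
def hsv(n,lo,hi,box):
    h=cv2.cvtColor(fr[n],cv2.COLOR_RGB2HSV); m=cv2.inRange(h,lo,hi); k=np.zeros_like(m); x0,y0,x1,y1=box; k[y0:y1,x0:x1]=m[y0:y1,x0:x1]; return k>0
E={}
for n,nr in(("scene",(232,189)),("top",(333,213))):
    m=pick(n,"gold_bangle_center",nr) if n=="scene" else hsv(n,(20,120,90),(35,255,255),(312,195,352,232))
    E[n]=cen(m); print(n,E[n])
P,e=two("scene",E["scene"][0],"top",E["top"][0]); print("gold",P,e, "topz",at_z("top",E["top"][0],.014))
for n,nr in(("scene",(201,159)),("top",(380,215))): 
    pass
p={}
for n,nr in(("scene",(353,254)),("top",(204,205))): p[n]=cen(pick(n,"pan",nr)); print(p[n])
print("pan",two("scene",p["scene"][0],"top",p["top"][0]),at_z("top",p["top"][0],.09),at_z("scene",p["scene"][0],.09))
t={}
for n,b in(("scene",(300,262,350,295)),("top",(165,128,205,148))):
    m=hsv(n,(100,150,60),(125,255,255),b); ys,xs=np.nonzero(m); t[n]=(xs.mean(),ys.mean()); print(n,t[n],m.sum())
print("tab",two("scene",t["scene"],"top",t["top"]))
for a in((178,263),(251,255)): print(at_z("top",a,.022))
print(proj("top",state()["tool_pos"]))
for n,bx in(("scene",(285,195,415,330)),("top",(150,125,255,270))):
    x0,y0,x1,y1=bx; im=fr[n][y0:y1,x0:x1,::-1]; s=4
    cv2.imwrite(f"pics/{n}1.png",cv2.resize(im,None,fx=s,fy=s,interpolation=2))
```

```text
scene ((232.29244995117188, 190.04835510253906), (26.8616886138916, 27.943418502807617), 106.39615631103516)
top ((332.32672119140625, 213.76075744628906), (25.21942710876465, 25.749252319335938), 127.13939666748047)
gold [ 0.45875726 -0.12688427  0.0116469 ] 0.0004053174213936104 topz [ 0.4584584  -0.12632632  0.014     ]
((351.6620788574219, 252.08937072753906), (37.057456970214844, 48.03578186035156), 105.48577880859375)
((203.4990997314453, 205.3968963623047), (38.29210662841797, 39.688331604003906), 48.3968620300293)
pan (array([0.47482358, 0.21077214, 0.09412415]), np.float64(0.0014697991076196165)) [0.47562515 0.21085104 0.09      ] [0.47222481 0.21061382 0.09      ]
scene (np.float64(329.07423580786025), np.float64(280.27510917030565)) 229
top (np.float64(183.96774193548387), np.float64(138.95483870967743)) 155
tab (array([0.6114251 , 0.23323922, 0.21751575]), np.float64(0.0009141821519106106))
[0.32961176 0.28852078 0.022     ]
[0.34906252 0.09472071 0.022     ]
[[ -4.89150723 358.19821331]]
```

View pics/top1.png

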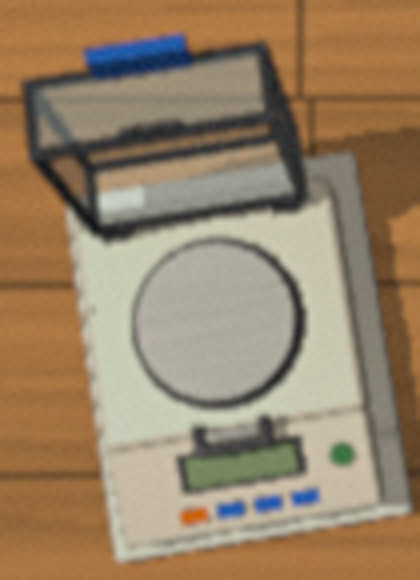

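Emit:
play_rows --pt "0.025 -0.045 0" --pt "0.025 -0.045 0" --pt "0.025 -0.045 0" --pt "0.025 -0.045 0" --pt "0.025 -0.045 0" --pt "0.025 -0.045 0" --pt "0.025 -0.045 0" --pt "0.025 -0.045 0" --turn '[2.85, 2.85, 2.85, 2.85, 2.85, 2.85, 2.85, 2.85]' --hand 0.0854

```text
time: 2.25
tool_pos: [0.3496, 0.2455, 0.2316]
tool_rot: [0.001, -0.079, 0.997, 0.0]
contact_force: [1.1, -0.5, -1.0]
gripper_width: 1.0
grasp_force: 0.0
```

Emit:
play_rows --pt "0.014 -0.047 0" --pt "0.014 -0.047 0" --pt "0.014 -0.047 0" --pt "0.014 -0.047 0" --pt "0.014 -0.047 -0.02" --pt "0.014 -0.047 -0.03" --pt "0.013 -0.046 -0.03" --pt "0.013 -0.046 -0.03" --turn '[0, 0, 0, 0, 0, 0, 0, 0]'

```text
time: 3.25
tool_pos: [0.4595, -0.1288, 0.1208]
tool_rot: [0.001, -0.078, 0.997, -0.0]
contact_force: [0.6, 1.4, -0.1]
gripper_width: 1.0
grasp_force: 0.0
```

Run:
```python
from h import *
s=state();print(s["time"],s["tool_pos"],R.from_quat(s["tool_rot"][[1,2,3,0]]).as_matrix()[:,1],s["joint_pos"])
im=grab_frame("scene");cv2.imwrite("pics/s2.png",cv2.resize(im[100:280,130:370,::-1],None,fx=3,fy=3))
```

```text
3.25 [ 0.45946818 -0.12881882  0.12082547] [-1.56007730e-01  9.87755655e-01 -5.95324463e-04] [-4.29612506e-01 -2.16678624e-01  2.05603819e+00  2.38803868e-04
  1.30081051e+00 -2.15712037e+00]
```

View pics/s2.png

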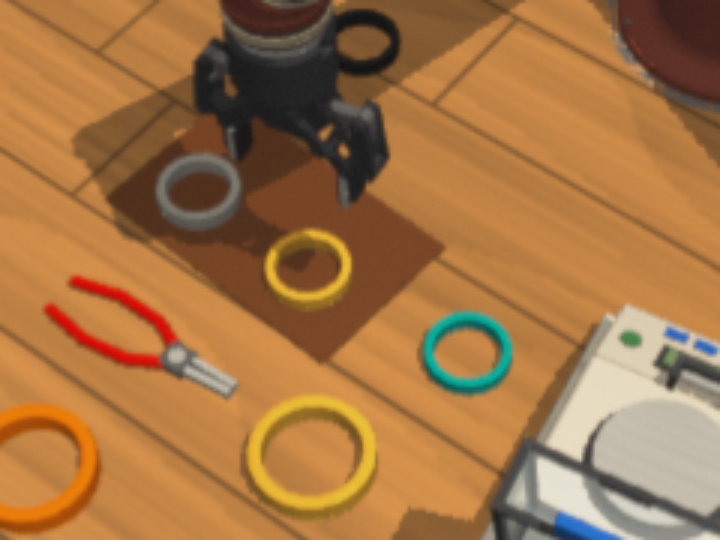

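Run:
```python
from h import *
s=state();y=np.array([-.156,.988,0])
for dz in(0,.013):
  for k in(-.048,.048): print(dz,k,(proj("scene",s["tool_pos"]+k*y+[0,0,dz])-[130,100])*3)
```

```text
0 -0.048 [[238.77954103 162.70322549]]
0 0.048 [[349.10980579 209.83183801]]
0.013 -0.048 [[237.064962   151.81203688]]
0.013 0.048 [[348.37209364 199.15107023]]
```

Emit:
play_rows --pt "0 0.002 -0.03" --pt "-0.001 0 -0.03" --pt "0 0 -0.02" --pt "0 0 -0.01" --pt "0 0 -0.01" --pt "0 0 0" --turn '[0, 0, 0, 0, 0, 0]'

```text
time: 4.05
tool_pos: [0.4579, -0.1249, 0.0211]
tool_rot: [-0.0, -0.079, 0.997, 0.0]
contact_force: [0.3, 0.6, 0.3]
gripper_width: 0.999
grasp_force: 0.0
```

Emit:
play_rows --pt "0.001 -0.002 -0.006" --pt "0 0 -0.005" --pt "0 0 -0.003" --pt "0 0 0" --turn '[0, 0, 0, 0]'

```text
time: 4.55
tool_pos: [0.4588, -0.1269, 0.007]
tool_rot: [-0.0, -0.078, 0.997, 0.0]
contact_force: [-0.2, -0.4, -0.5]
gripper_width: 0.999
grasp_force: 0.0
```

Run:
```python
from h import *
print(state()["contact_force"],state()["tool_pos"])
im=grab_frame("scene");cv2.imwrite("pics/s3.png",cv2.resize(im[140:230,170:290,::-1],None,fx=6,fy=6,interpolation=2))
```

```text
[-0.16096218 -0.41504758 -0.49198352] [ 0.45877436 -0.12693851  0.00697221]
```

View pics/s3.png

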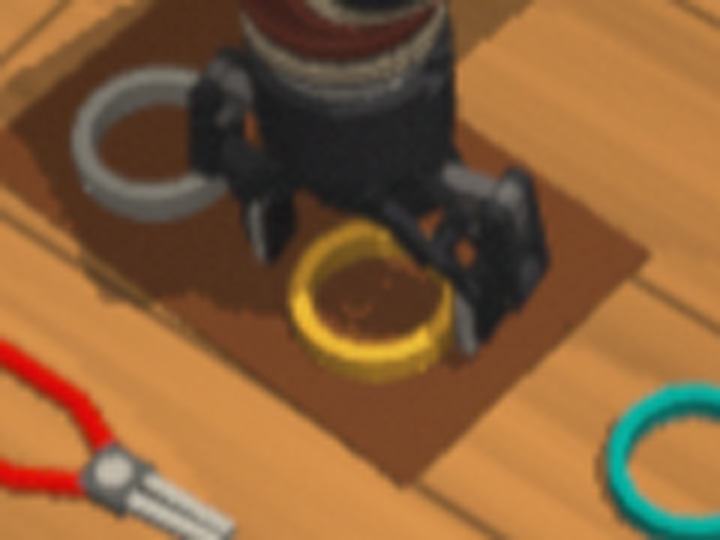

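The gripper straddles the gold ring and the tips still sit above the mat, about 13 mm behind the TCP. I'll go lower while watching the force.

Emit:
play_rows --pt "0 0 -0.004" --pt "0 0 -0.004" --pt "0 0 0" --pt "0 0 0" --turn '[0, 0, 0, 0]'

```text
time: 5.1
tool_pos: [0.459, -0.127, -0.0007]
tool_rot: [-0.0, -0.079, 0.997, 0.0]
contact_force: [-0.5, 0.5, -0.7]
gripper_width: 1.0
grasp_force: 0.0
```

Emit:
play_rows --pt "0 0 -0.002" --pt "0 0 0" --pt "0 0 0" --turn '[0, 0, 0]'

```text
time: 5.48
tool_pos: [0.459, -0.1271, -0.0027]
tool_rot: [0.0, -0.078, 0.997, -0.0]
contact_force: [0.9, 0.3, -0.2]
gripper_width: 1.003
grasp_force: 0.0
```

Emit:
play_rows --pt "0 0 0" --pt "0 0 0" --pt "0 0 0" --pt "0 0 0" --pt "0 0 0" --pt "0 0 0" --turn '[0, 0, 0, 0, 0, 0]' --hand 0.05

```text
time: 6.22
tool_pos: [0.4597, -0.1273, -0.0017]
tool_rot: [0.0, -0.078, 0.997, -0.0]
contact_force: [-1.6, 1.1, 5.1]
gripper_width: 0.795
grasp_force: 67.6
```

Emit:
play_rows --pt "0 0 0.015" --pt "0 0 0.03" --pt "0 0 0.04" --pt "0 0 0.04" --pt "0 0 0.04" --pt "0 0 0" --turn '[0, 0, 0, 0, 0, 0]'

```text
time: 6.98
tool_pos: [0.4614, -0.1281, 0.1673]
tool_rot: [0.004, -0.079, 0.997, -0.002]
contact_force: [0.7, -0.2, -0.9]
gripper_width: 0.792
grasp_force: 67.7
```

Emit:
play_rows --pt "0.002 0.03 0" --pt "0.002 0.046 0" --pt "0.002 0.046 0" --pt "0.002 0.046 0" --pt "0.002 0.046 0" --pt "0.002 0.046 0" --pt "0.002 0.046 0" --pt "0.001 0.032 0" --turn '[0, 0, 0, 0, 0, 0, 0, 0]'

```text
time: 7.98
tool_pos: [0.4728, 0.2125, 0.1608]
tool_rot: [-0.001, -0.079, 0.997, -0.0]
contact_force: [0.8, -0.3, -0.7]
gripper_width: 0.794
grasp_force: 67.7
```

Run:
```python
from h import *
s=state();print(s["contact_force"],s["tool_pos"],s["grasp_force"],s["gripper_width"])
a=grab_frame("scene")[190:340,270:430,::-1];b=grab_frame("top")[110:270,140:270,::-1]
f=lambda i:cv2.resize(i,(390,480),interpolation=2)
cv2.imwrite("pics/s4.png",np.hstack([f(a),f(b)]))
```

```text
[ 0.78789742 -0.30094615 -0.65318286] [0.47281796 0.212549   0.16084   ] 67.69415594637394 0.7942707216034487
```

View pics/s4.png

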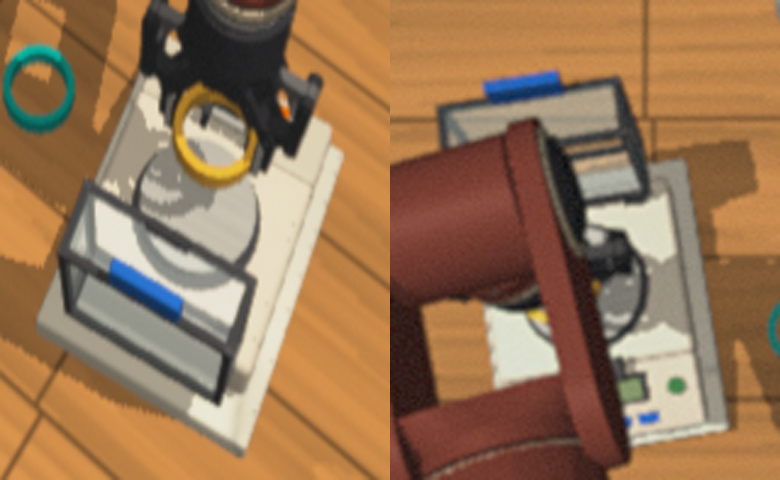

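The ring is held level over the pan and the shield is clear of the gripper. Next I lower it gently.

Emit:
play_rows --pt "0.002 -0.002 -0.02" --pt "0 0 -0.02" --pt "0 0 -0.015" --pt "0 0 -0.01" --pt "0 0 -0.006" --pt "0 0 0" --pt "0 0 0" --turn '[0, 0, 0, 0, 0, 0, 0]'

```text
time: 8.95
tool_pos: [0.4766, 0.2091, 0.092]
tool_rot: [0.001, -0.078, 0.997, 0.0]
contact_force: [-0.6, -0.1, -0.5]
gripper_width: 0.79
grasp_force: 67.7
```

Run:
```python
from h import *
s=state();print(s["contact_force"],s["tool_pos"])
im=grab_frame("scene"); m=max(trace("scene","gold_bangle_center"),key=lambda r:-np.hypot(*(np.array(r["location"])-(350,240))))
print(m["p"],m["location"]); c=max(cv2.findContours(m["region"].astype(np.uint8),0,2)[0],key=cv2.contourArea)
e=cv2.fitEllipse(cv2.convexHull(c));print(e, at_z("scene",e[0],s["tool_pos"][2]+.0057+.008), proj("scene",[.475,.211,.101]))
```

```text
[-0.56378032 -0.10919127 -0.49895921] [0.47657176 0.20912312 0.0920307 ]
0.59 [287.0, 223.8]
((285.6506042480469, 218.093017578125), (28.188034057617188, 30.349651336669922), 102.13887786865234) [0.49509486 0.05638412 0.1057307 ] [[351.76606809 250.60264065]]
```

Emit:
play_rows --pt "-0.001 0.002 -0.003" --pt "0 0 -0.002" --pt "0 0 0" --pt "0 0 0" --turn '[0, 0, 0, 0]'

```text
time: 9.55
tool_pos: [0.475, 0.2109, 0.0863]
tool_rot: [-0.0, -0.079, 0.997, -0.0]
contact_force: [-1.0, 1.2, -1.5]
gripper_width: 0.797
grasp_force: 67.7
```

Emit:
play_rows --pt "0 0 -0.0015" --pt "0 0 0" --pt "0 0 0" --turn '[0, 0, 0]'

```text
time: 9.93
tool_pos: [0.4751, 0.2109, 0.0848]
tool_rot: [0.0, -0.078, 0.997, -0.0]
contact_force: [-0.4, -0.5, -0.9]
gripper_width: 0.79
grasp_force: 67.7
```

Emit:
play_rows --pt "0 0 -0.001" --pt "0 0 0" --pt "0 0 0" --turn '[0, 0, 0]'

```text
time: 10.3
tool_pos: [0.4752, 0.211, 0.0844]
tool_rot: [0.0, -0.078, 0.997, -0.0]
contact_force: [-2.7, -0.6, 4.7]
gripper_width: 0.794
grasp_force: 68.2
```

Emit:
play_rows --pt "0 0 0" --pt "0 0 0" --pt "0 0 0" --pt "0 0 0" --pt "0 0 0" --turn '[0, 0, 0, 0, 0]' --hand 0.0854

```text
time: 10.92
tool_pos: [0.475, 0.211, 0.0838]
tool_rot: [-0.0, -0.079, 0.997, 0.0]
contact_force: [0.1, 0.8, 1.3]
gripper_width: 1.0
grasp_force: 0.0
```

Emit:
play_rows --pt "0 0 0.01" --pt "0 0 0.03" --pt "0 0 0.04" --pt "0 0 0.04" --pt "-0.02 0 0.04" --pt "-0.03 0 0.03" --pt "-0.04 0 0" --pt "-0.04 0 0" --turn '[0, 0, 0, 0, 0, 0, 0, 0]'

```text
time: 11.92
tool_pos: [0.3442, 0.2109, 0.2753]
tool_rot: [0.001, -0.078, 0.997, 0.0]
contact_force: [-0.4, 1.5, 0.5]
gripper_width: 0.999
grasp_force: 0.0
```

Run:
```python
from h import *
s=state();print(s["contact_force"],s["tool_pos"])
a=grab_frame("scene");b=grab_frame("top")
for n in("scene","top"):
  for r in trace(n,"gold_bangle_center"): print(n,r["p"],r["location"],r["region"].sum())
print(proj("scene",[.475,.211,.098]),proj("top",[.475,.211,.098]))
a=a[190:340,270:430,::-1];b=b[110:270,140:270,::-1]
f=lambda i:cv2.resize(i,(390,480),interpolation=2)
cv2.imwrite("pics/s5.png",np.hstack([f(a),f(b)]))
```

```text
[-0.36330299  1.45318502  0.53177769] [0.34417176 0.21094878 0.27532964]
scene 0.89 [248.0, 109.6] 305
scene 0.68 [285.5, 224.3] 388
scene 0.65 [134.0, 247.6] 929
scene 0.62 [359.7, 241.6] 431
scene 0.58 [238.5, 263.7] 790
scene 0.35 [351.9, 267.9] 9141
top 0.72 [268.7, 222.0] 247
top 0.72 [346.6, 107.8] 485
top 0.67 [295.3, 155.3] 521
top 0.66 [197.1, 197.5] 308
top 0.57 [380.6, 304.7] 310
[[351.58579338 251.29564979]] [[202.87617704 205.3048795 ]]
```

View pics/s5.png

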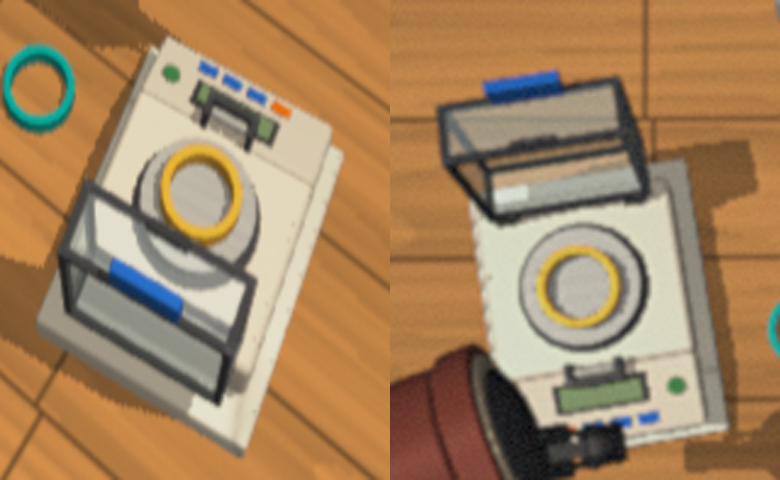

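The ring lies flat on the pan, with its centre about 1 mm off after allowing for parallax (top crop: ring (579,287), pan (583,287)). The shield is still open. Next I compute the shield arc.

Run:
```python
from h import *
y=.156; X=np.array([np.cos(y),np.sin(y)]); H=np.array([.475,.211])+.068*X
r,a=np.hypot(.145,.048),np.arctan2(.048,-.145)
T=lambda th:np.r_[H+X*(r*np.cos(a-th)+.011),.079+r*np.sin(a-th)]
for th in(1.65,1.7,1.75,1.8): print(th,proj("top",T(th)-np.r_[X*.011,0]),proj("scene",T(th)-np.r_[X*.011,0]))
ths=np.linspace(1.8,.12,17); W=np.array([T(t) for t in ths]); print(T(1.72)+np.r_[X*.03,0])
for t,w,d in zip(ths,W,np.vstack([W[:1]*0,np.diff(W,axis=0)])): print(round(t,2),np.round(w,3),np.round(d,3))
print(T(0))
```

```text
1.65 [[184.95032467 143.24715396]] [[331.61917475 274.5923868 ]]
1.7 [[184.83106573 140.61767749]] [[329.82000694 278.53469461]]
1.75 [[184.75744189 138.12592935]] [[328.04021703 282.48965623]]
1.8 [[184.7290685  135.77886566]] [[326.28641327 286.44264012]]
[0.65085929 0.23865878 0.21525378]
1.8 [0.632 0.236 0.209] [0. 0. 0.]
1.7 [0.618 0.233 0.217] [-0.014 -0.002  0.008]
1.59 [0.603 0.231 0.223] [-0.015 -0.002  0.006]
1.48 [0.588 0.229 0.228] [-0.015 -0.002  0.005]
1.38 [0.572 0.226 0.23 ] [-0.016 -0.002  0.003]
1.27 [0.557 0.224 0.232] [-0.016 -0.002  0.001]
1.17 [0.541 0.221 0.231] [-0.016 -0.002 -0.   ]
1.06 [0.525 0.219 0.229] [-0.016 -0.002 -0.002]
0.96 [0.51  0.216 0.225] [-0.015 -0.002 -0.004]
0.86 [0.495 0.214 0.22 ] [-0.015 -0.002 -0.005]
0.75 [0.481 0.212 0.213] [-0.014 -0.002 -0.007]
0.64 [0.467 0.21  0.205] [-0.013 -0.002 -0.008]
0.54 [0.455 0.208 0.195] [-0.013 -0.002 -0.01 ]
0.43 [0.443 0.206 0.184] [-0.011 -0.002 -0.011]
0.33 [0.433 0.204 0.171] [-0.01  -0.002 -0.012]
0.22 [0.424 0.203 0.158] [-0.009 -0.001 -0.013]
0.12 [0.417 0.202 0.144] [-0.007 -0.001 -0.014]
[0.40980146 0.20074571 0.127     ]
```

Emit:
play_rows --pt "0 0 0.02" --pt "0.05 0.005 0" --pt "0.05 0.005 0" --pt "0.05 0.005 0" --pt "0.05 0.005 0" --pt "0.05 0.005 0" --pt "0.06 0.004 0" --pt "0 0 0" --turn '[0, 0, 0, 0, 0, 0, 0, 0]' --hand 0.0

```text
time: 13.12
tool_pos: [0.6589, 0.239, 0.2899]
tool_rot: [-0.002, -0.077, 0.997, -0.001]
contact_force: [-0.2, 0.6, -0.9]
gripper_width: 0.003
grasp_force: 0.0
```

Emit:
play_rows --pt "0 0 -0.03" --pt "0 0 -0.03" --pt "0 0 -0.022" --pt "0 0 0" --turn '[0, 0, 0, 0]'

```text
time: 13.62
tool_pos: [0.654, 0.2396, 0.2098]
tool_rot: [-0.002, -0.078, 0.997, -0.0]
contact_force: [-0.5, 1.2, 0.0]
gripper_width: 0.0
grasp_force: 0.0
```

Emit:
play_rows --pt "-0.02 -0.003 0" --pt "-0.02 -0.002 0.004" --pt "-0.015 -0.002 0.006" --pt "-0.015 -0.002 0.005" --pt "-0.016 -0.002 0.003" --pt "-0.016 -0.002 0.001" --turn '[0, 0, 0, 0, 0, 0]'

```text
time: 14.38
tool_pos: [0.553, 0.2269, 0.2326]
tool_rot: [0.001, -0.078, 0.997, 0.0]
contact_force: [1.5, -0.7, 1.4]
gripper_width: 0.001
grasp_force: 0.5
```

Run:
```python
from h import *
s=state();print(s["contact_force"],s["tool_pos"])
a=grab_frame("scene")[140:340,250:430,::-1];b=grab_frame("top")[110:270,140:270,::-1]
f=lambda i:cv2.resize(i,(390,480),interpolation=2)
cv2.imwrite("pics/s6.png",np.hstack([f(a),f(b)]))
```

```text
[ 1.47539138 -0.74935426  1.37554099] [0.55304741 0.22687267 0.23262125]
```

View pics/s6.png

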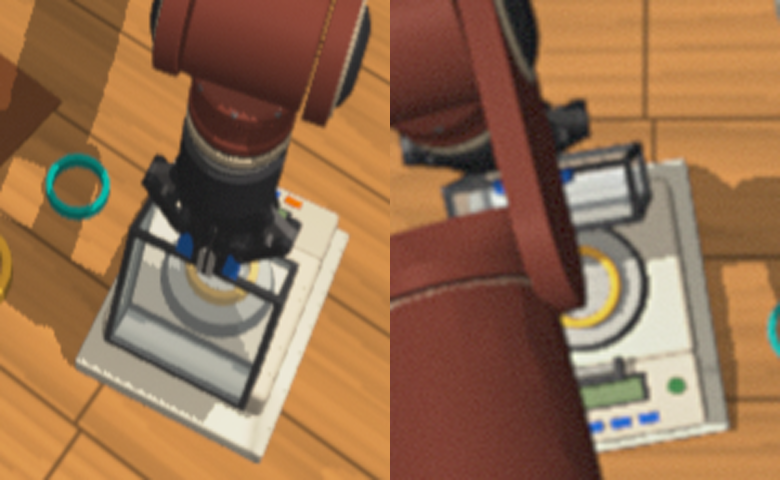

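The shield follows the finger, which sits mid-tab. Continuing along the arc.

Emit:
play_rows --pt "-0.012 -0.004 -0.001" --pt "-0.016 -0.003 -0.003" --pt "-0.015 -0.003 -0.004" --pt "-0.015 -0.003 -0.005" --pt "-0.014 -0.002 -0.007" --pt "-0.013 -0.002 -0.008" --pt "-0.013 -0.002 -0.01" --pt "-0.011 -0.002 -0.011" --turn '[0, 0, 0, 0, 0, 0, 0, 0]'

```text
time: 15.48
tool_pos: [0.4432, 0.2059, 0.1812]
tool_rot: [-0.0, -0.078, 0.997, 0.0]
contact_force: [-0.5, 0.3, 0.4]
gripper_width: -0.001
grasp_force: 0.2
```

Emit:
play_rows --pt "-0.01 -0.002 -0.012" --pt "-0.009 -0.001 -0.013" --pt "-0.007 -0.001 -0.013" --pt "0 0 0" --turn '[0, 0, 0, 0]'

```text
time: 15.98
tool_pos: [0.4167, 0.2016, 0.142]
tool_rot: [-0.001, -0.079, 0.997, -0.0]
contact_force: [-0.8, -0.3, -1.0]
gripper_width: 0.003
grasp_force: 0.0
```

Emit:
play_rows --pt "-0.006 -0.001 -0.004" --pt "0 0 -0.005" --pt "0 0 0" --pt "0 0 0" --turn '[0, 0, 0, 0]'

```text
time: 16.48
tool_pos: [0.4122, 0.2011, 0.1354]
tool_rot: [0.0, -0.079, 0.997, 0.0]
contact_force: [-3.3, -1.1, 4.4]
gripper_width: 0.002
grasp_force: 2.0
```

Emit:
play_rows --pt "0 0 -0.003" --pt "0 0 -0.003" --pt "0 0 0" --pt "0 0 0" --turn '[0, 0, 0, 0]'

```text
time: 16.98
tool_pos: [0.4121, 0.2009, 0.1285]
tool_rot: [-0.0, -0.078, 0.997, -0.0]
contact_force: [-0.4, 0.3, 0.6]
gripper_width: -0.003
grasp_force: 0.0
```

Emit:
play_rows --pt "0 0 -0.002" --pt "0 0 -0.001" --pt "0 0 0" --pt "0 0 0" --turn '[0, 0, 0, 0]'

```text
time: 17.48
tool_pos: [0.4123, 0.201, 0.1268]
tool_rot: [0.0, -0.079, 0.997, -0.0]
contact_force: [-2.0, -1.6, 5.4]
gripper_width: 0.002
grasp_force: 2.8
```

Emit:
play_rows --pt "0 0 0.02" --pt "0 0 0.04" --pt "-0.03 0.03 0.05" --pt "-0.03 0.05 0.04" --pt "0 0.06 0" --pt "0 0.06 0" --pt "0 0.06 0" --pt "0 0 0" --turn '[0, 0, 0, 0, 0, 0, 0, 0]'

```text
time: 18.48
tool_pos: [0.356, 0.4565, 0.267]
tool_rot: [-0.001, -0.08, 0.997, -0.001]
contact_force: [-0.8, 0.6, -0.5]
gripper_width: 0.002
grasp_force: 0.0
```

Run:
```python
from h import *
s=state();print(s["contact_force"],s["tool_pos"])
A=grab_frame("scene");B=grab_frame("top")
for n,F,b in(("scene",A,(310,190,420,300)),("top",B,(150,190,260,260))):
    h=cv2.inRange(cv2.cvtColor(F,cv2.COLOR_RGB2HSV),(100,150,60),(125,255,255)); k=np.zeros_like(h); k[b[1]:b[3],b[0]:b[2]]=h[b[1]:b[3],b[0]:b[2]]
    N,l,st,c=cv2.connectedComponentsWithStats(k); i=1+st[1:,4].argmax(); print(n,c[i],st[i,4])
    print([proj(n,[.3995-.148*0,.199,z])[0] for z in(.127,.139)])
a=A[190:340,270:430,::-1];b=B[110:270,140:270,::-1]
f=lambda i:cv2.resize(i,(390,480),interpolation=2)
cv2.imwrite("pics/s7.png",np.hstack([f(a),f(b)]))
```

```text
[-0.75701173  0.59376666 -0.5193338 ] [0.35603156 0.45649446 0.26699028]
scene [366.46491228 216.05701754] 228
[array([367.65237993, 216.21700815]), array([368.51343567, 213.13680121])]
top [205.67123288 234.61187215] 219
[array([205.3465406, 235.1741063]), array([204.48526684, 235.02541442])]
```

View pics/s7.png

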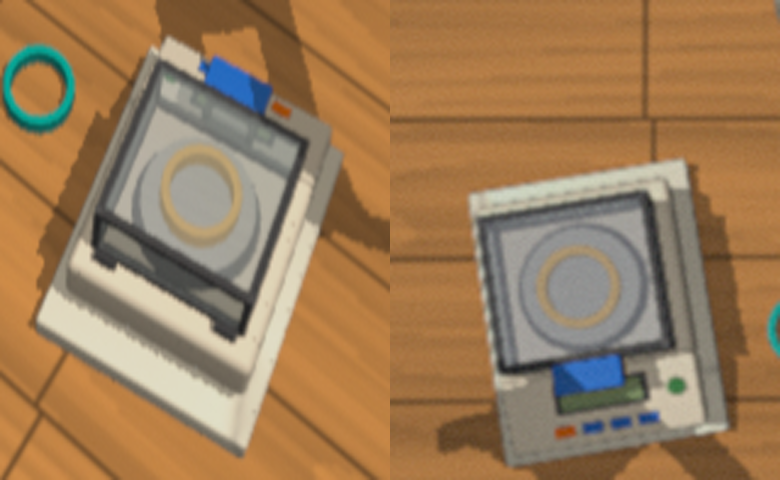

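The shield is shut: the tab is at scene (366,216), which matches the 127 mm shut height. The bangle is still centred under it and the arm is clear.

```bash
python3 -c "
from plant import *
print(job_done())"
```

```text
the job is handed in; nothing more can be done
None
```

The gold bangle is flat and centred on the pan, the shield is pressed past its catch and fully shut, and the job was handed in at about 18.5 s; no verdict came back.

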